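Unload the charging dock and sort the battery packs by tag

ROBOT

A 6-joint arm with a two-finger parallel gripper is mounted at the origin on the work surface. World frame = base frame: x ahead of the robot, y to its left, z up, the work surface at z = 0. Lengths are in m, angles in rad, forces in N, time in s.
With the tool pointing down it reaches from about 0.25 to 0.725 m from the base axis. Payload 4 kg.
Tool frame: the origin (TCP) lies midway between the tips of the shut fingers; the grasp point (between the pads) lies 19 mm behind it (bot.grip_depth is the distance from the TCP to the grasp point, in m); z points along the fingers, y is the line along which they close (so a half turn about z gives the same grasp; the last joint's range is limited). The gripper opens to 85 mm and grips with 20 to 120 N. Pads are 22 mm wide; open, the fingers measure 114 mm over their backs; the gripper's body (76 mm by 85 mm) begins 54 mm behind the grasp point. The pads swing forward as they close: fully open they stand 13 mm farther back than shut.
Start: joints at [1.273, 0.241, 0.005, 1.335, 0, 1.571], TCP at [0.147, 0.478, 0.231] pointing down, gripper open.
Joint ranges: [-2.72, 2.72], [-1.05, 1.87], [-1.09, 1.28], [-1.99, 2.15], [-1.42, 1.44], [-3.14, 3.14]. Speed limits (rad/s): [2.79, 2.79, 3.14, 3.14, 3.14, 3.14].

INTERFACE

Orientations are given as a unit quaternion [x, y, z, w].
In Python, from workcell import bot gives the robot as it stands.
- The arm moves only by the shell command python3 -m creep 'ROWS'. ROWS is JSON, one flat list of numbers, 5 for each row, row after row: the shift along the world's x, y, z in m, then the turn about the world's z in rad, then the finger opening in m, from 0 to 0.0854. In form: [x, y, z, twist, claw, x, y, z, twist, claw, ...]. A call has 1 to 10 rows; each row is the pose to reach, as a shift and turn from the pose commanded when the call began; what a row does not reach only later rows make up. A row lasts 1/12 s, in which the tool goes at most 41.7 mm and 7.16 degrees, less where a joint would pass 70% of its speed; a pose out of reach is approached as far as the arm can. A call with a gripper value outside its range is refused whole. The fingers move at their own pace and stop on an object; the grip force is fixed at half the most. Time passes only in rows, so rows that repeat a pose let the fingers close. It gives the time, the measured TCP pose, the force, the opening and the grip force at its end, in the units of the state.
- bot.get_obs(): the state, without advancing time (a new reading comes with each control period).
- bot.camera(name): name is "scene" or "side" or "wrist"; returns a dict with "pixels" (384x512x3 uint8, red, green, blue), "camera_matrix" (3x3 intrinsics, pixels), "extrinsics" (4x4, takes a point from world to camera coordinates); the wrist camera has in their place "T_tool_cam" (4x4, takes a point from camera to tool coordinates, whose origin is the TCP and whose axes are the flange's). Camera axes: x right, y down, z forward; pixel columns grow to the right and rows downward; lengths in m; the calibration is good to about 2 mm. A picture is of the moment at which its call begins: read the wrist's pose just before it. There is no depth.
- bot.job_done(): hands the job in; it is judged then, once.
Trained networks look in the newest picture that a camera, given by its name, has taken for a name from the list of things; names that differ only in an ending like _2 or _b are one class to them, and where a whole thing is asked for, a point or a joint stands for the part that bears it (a point fixed in the world has none). Each returns a list of dicts, best first, with "score" (0 to 1); they miss things now and then, are a little off and sometimes report something else, mostly with a low value. They report only what shows in the picture. A call takes as long as a camera call. They do not tell look-alikes from the thing itself.
- bot.look_for(camera, thing): "centre" ([column, row] as shares, 0 to 1, of the picture: columns of its width, rows of its height, amid what is visible of it).
- bot.place_of(camera, thing): "centre" ([column, row] as shares, 0 to 1, of the picture: columns of its width, rows of its height: a listed point, or the origin of a listed thing).
The state is a dict: "clock": time; "joint_pos": joint angles; "joint_vel": joint speeds; "tau": joint torques, N m; "eef_pos": TCP position; "tool_rot": TCP orientation; "ft_force": force on the tool from outside, world axes, zero at the start; "ft_torque": the same for the moment, N m; "grip_width": finger opening in m; "grasp_force": force on a finger pad.
Only numpy, scipy, OpenCV 4.12 (cv2) and the standard library are available. Lean on these libraries where they do the work, as an engineer would, in place of code of your own. Each camera call takes 0.05 s, during which the arm holds its last target. There are 200 camera calls.

TASK

Two cordless-grinder battery packs are clipped on the leaning charging dock, each held down on its rails by a sprung catch. Draw each pack up along its rails, past the catch and out under the yellow crash bar, then stand the green-tagged pack upright on the floor of the green bin (good for use) and the red-tagged pack upright on the floor of the red bin (out of service). Set the packs down rather than dropping them, and leave the grinder, flap disc and spanner where they lie.

Things in the scene. Friction and masses are not known exactly. Their poses are not given: they have to be found in the camera images.
- pack_green: Black slide-on battery pack, green tag on its front face and top end, 118 long, 58 wide, 54 deep, 0.34 to 0.55 kg. Origin: centre of its bottom end. z: along it to the top end; y: across the width; x: out of the tagged front. Case x -15..27, y +-29, z 0..118 mm; behind it (x -27..-15, z 0..92) a T-shaped rail shoe. It starts home on either seat of the dock: z up the rails, y along dock y.
- pack_green_grip (a point): Good place to grip the green pack: middle of its case, 90 mm up its length (28 mm below the top end), 6 mm in front of its z axis. Pinch across y, on the flat side faces (58 mm apart, flat from z 38 to 118 mm; from z 60 up nothing of the dock is beside them). In both sides a notch at z 19..37 mm takes the catch noses.
- pack_red: The same battery pack with a red tag on its front face and top end; sizes, axes, origin, mass range and start as pack_green.
- pack_red_grip (a point): The same grip point on the red pack.
- dock: Two-bay charging dock fixed to the bench: base 215 x 276 x 18 mm, blue face plate leaning 0.56 rad (32 degrees) from vertical towards dock -x, which is the side turned roughly to the robot. Origin: on the bench under the middle between the two seats; z up, y along the row of bays. Up-rail direction (-0.531, 0, 0.847), out of the face (0.847, 0, 0.531). Nothing stands up-rail of the packs.
- dock_seat_left (a point): Seat of the +y bay, 63 mm from the middle, 55 mm above the bench: the origin of a home pack is here. The rails run from here 72 mm up the slope and hold the shoe with about 2 mm play, so a pack must be drawn straight up-rail 75 mm to be free of them. The blue plate, 27 mm behind the pack's z axis, ends 140 mm up-slope of the seat.
- dock_seat_right (a point): Seat of the -y bay; as dock_seat_left.
- dock_catch_left (a point): Sprung catch of the +y bay, 29 mm up-slope of the seat: white spring-loaded noses press into the pack's notches from both sides, in grey housings that end 42 mm up-slope. A straight steady pull up-rail of about 12 to 18 N in all makes them give way within the first 12 mm; nothing need be pressed.
- dock_catch_right (a point): Sprung catch of the -y bay; as dock_catch_left.
- dock_bar (a point): Middle of the yellow crash bar, a 16 mm tube along dock y above the bays, 156 mm up-slope of the seats and 70 mm out in front of the home packs' z axes; legs at dock y = +-128 mm run down parallel to the rails. It is in the way of a gripper pointing straight down; one tilted along the rails passes beneath it.
- bin_green: Green open stacking bin fixed on the bench, 116 x 104 mm (its x, y). Origin: centre of its underside. Rear wall (+x) 60 mm high, front wall (-x) 38 mm, sides 60 mm in the rear half and 38 mm in the front half, walls 4 mm thick. The two bins stand left and right of the dock, either way round.
- bin_green_floor (a point): Centre of the green bin's inner floor (108 x 96 mm), 4 mm above the bench.
- bin_red: Red bin, the same shape and sizes as bin_green; the two may stand on either side.
- bin_red_floor (a point): Centre of the red bin's inner floor (108 x 96 mm), 4 mm above the bench.
- grinder: Bystander: cordless angle grinder lying to the right of the dock, about 290 mm long and 120 mm high. Leave alone.
- flap_disc: Bystander: flap disc, 125 mm diameter, 14 mm thick, lying flat to the left of the dock. Leave alone.
- spanner: Bystander: 190 mm steel spanner lying flat between robot and dock. Leave alone.
Not all that is in view belongs to the job. Leave any orange look-alike of the pack_red alone.

How it is judged:
On the way, in this order (a step that is already met when the one before it is completed fails the run):
1. one pack has been drawn off its rails and is held in the fingers (((distance of pack_green from where it was at the start of the episode above 0.09 m and contact force between the fingers and pack_green above 1 N) or (distance of pack_red from where it was at the start of the episode above 0.09 m and contact force between the fingers and pack_red above 1 N))), for 0.2 s.
2. one pack stands upright in the bin of its colour, let go (((horizontal distance between pack_green and bin_green_floor below 0.04 m and z of pack_green in the frame of bin_green_floor between -0.006 and 0.006 m and angle between pack_green's own z axis and vertical below 0.12 rad and linear speed of pack_green below 0.03 m/s and contact force between the fingers and pack_green below 0.1 N) or (horizontal distance between pack_red and bin_red_floor below 0.04 m and z of pack_red in the frame of bin_red_floor between -0.006 and 0.006 m and angle between pack_red's own z axis and vertical below 0.12 rad and linear speed of pack_red below 0.03 m/s and contact force between the fingers and pack_red below 0.1 N))), for 0.2 s.
3. the other pack too has been drawn off its rails and is held in the fingers (distance of each of pack_green, pack_red from where it was at the start of the episode above 0.09 m and ((distance of pack_green from where it was at the start of the episode above 0.09 m and contact force between the fingers and pack_green above 1 N) or (distance of pack_red from where it was at the start of the episode above 0.09 m and contact force between the fingers and pack_red above 1 N))), for 0.2 s.
At the end, for the whole second after the job is handed in: The green-tagged pack stands on the floor of the green bin and the red-tagged pack on the floor of the red bin: each origin within 40 mm sideways and 6 mm in height of the centre of that bin's floor, leaning less than 0.12 rad (7 degrees), released and at rest (horizontal distance between pack_green and bin_green_floor below 0.04 m and z of pack_green in the frame of bin_green_floor between -0.006 and 0.006 m and angle between each of pack_green, pack_red's own z axis and vertical below 0.12 rad and linear speed of each of pack_green, pack_red below 0.03 m/s and contact force between the fingers and pack_green below 0.1 N and horizontal distance between pack_red and bin_red_floor below 0.04 m and z of pack_red in the frame of bin_red_floor between -0.006 and 0.006 m and contact force between the fingers and pack_red below 0.1 N); the robot touches nothing.
It fails at once if the green pack is dropped (moves faster than 0.6 m/s while not in the fingers) (contact force between the fingers and pack_green below 0.05 N and linear speed of pack_green above 0.6 m/s).
It fails at once if the red pack is dropped (moves faster than 0.6 m/s while not in the fingers) (contact force between the fingers and pack_red below 0.05 N and linear speed of pack_red above 0.6 m/s).
It fails at once if the grinder is moved by more than 30 mm (distance of grinder from where it was at the start of the episode above 0.03 m).
It fails at once if the flap disc is moved by more than 30 mm (distance of flap_disc from where it was at the start of the episode above 0.03 m).
It fails at once if the spanner is moved by more than 30 mm (distance of spanner from where it was at the start of the episode above 0.03 m).
It also fails if it takes over 72 s, if anything falls off the work surface, if the arm or the gripper's body presses on something with over 40 N, if the wrist force passes 120 N, or if a joint passes its speed limit or range.

## Working session

There is one attempt and no reset: what is moved stays moved. The work goes in short steps, Python scripts to look and compute and a shell command to move; the robot and the scene stay as the last step left them, time stands still between calls to the robot, and variables do not carry over. Pictures are saved under pics/ and viewed, at most 10 in all, crops included, and the job is handed in when it is done.

```bash
ls; mkdir -p pics; cat > h.py <<'E'
import numpy as np, cv2, sys
from workcell import bot
from scipy.spatial.transform import Rotation as R
def shot(n):
    o=bot.get_obs(); c=bot.camera(n); K=np.array(c['camera_matrix'])
    if n=='wrist':
        T=np.eye(4);T[:3,:3]=R.from_quat(o['tool_rot']).as_matrix();T[:3,3]=o['eef_pos']
        E=np.linalg.inv(T@np.array(c['T_tool_cam']))
    else: E=np.array(c['extrinsics'])
    return c['pixels'],K,E
def ray(K,E,c):
    u=np.array([c[0]*512,c[1]*384,1]); Rm=E[:3,:3]
    return -Rm.T@E[:3,3], Rm.T@np.linalg.inv(K)@u
def tri(rs):
    A=np.zeros((3,3));b=np.zeros(3)
    for o,d in rs:
        d=d/np.linalg.norm(d);P=np.eye(3)-np.outer(d,d);A+=P;b+=P@o
    p=np.linalg.solve(A,b)
    return p,[float(np.linalg.norm(np.cross(p-o,d/np.linalg.norm(d)))) for o,d in rs]
def proj(K,E,p):
    q=E[:3,:3]@np.asarray(p)+E[:3,3]; q=K@q; return q[:2]/q[2]
def save(px,f): cv2.imwrite('pics/'+f,cv2.cvtColor(px,cv2.COLOR_RGB2BGR))
E
cat > a.py <<'E'
from h import *
o=bot.get_obs();print(o['eef_pos'],R.from_quat(o['tool_rot']).as_matrix().round(3).tolist(),o['grip_width'])
V={}
for n in('scene','side'):
    V[n]=shot(n);save(V[n][0],n+'0.png')
for t in 'pack_green pack_green_grip pack_red pack_red_grip dock dock_seat_left dock_seat_right dock_catch_left dock_catch_right dock_bar bin_green_floor bin_red_floor grinder flap_disc spanner'.split():
    L={n:bot.place_of(n,t) for n in V}
    print(t,{n:[(round(d['centre'][0]*512),round(d['centre'][1]*384),round(d['score'],2)) for d in L[n][:3]] for n in L})
    if all(L.values()):
        p,e=tri([ray(V[n][1],V[n][2],L[n][0]['centre']) for n in V]);print('   ',p.round(4),np.round(e,4))
E
python3 a.py; python3 -c "
import cv2,numpy as np
a=[cv2.imread('pics/%s0.png'%n) for n in('scene','side')]
for n,i in zip('ab',a): cv2.imwrite('pics/%s1.png'%n,cv2.resize(i,(800,600)))"
```

```text
pics
[0.1465108  0.47739175 0.23040721] [[-0.956, 0.293, -0.001], [0.293, 0.956, -0.002], [-0.0, -0.002, -1.0]] 0.08567292192504244
pack_green {'scene': [(270, 230, 0.94)], 'side': [(269, 196, 0.73), (268, 194, 0.38)]}
    [0.6417 0.0372 0.0526] [0.0087 0.0087]
pack_green_grip {'scene': [(265, 194, 0.81)], 'side': [(255, 185, 0.86), (286, 233, 0.17)]}
    [0.5976 0.0263 0.1365] [0.0011 0.0011]
pack_red {'scene': [(221, 239, 0.98), (238, 283, 0.87)], 'side': [(289, 234, 0.97), (333, 233, 0.84)]}
    [ 0.6555 -0.1024  0.0593] [0.0053 0.0053]
pack_red_grip {'scene': [(221, 199, 0.88), (261, 313, 0.73)], 'side': [(272, 224, 0.88), (357, 216, 0.78)]}
    [ 0.6032 -0.0994  0.1386] [0.0088 0.0088]
dock {'scene': [(246, 246, 0.58)], 'side': [(280, 227, 0.7)]}
    [ 0.6513 -0.0363  0.0109] [0.002 0.002]
dock_seat_left {'scene': [(269, 231, 0.74)], 'side': [(272, 199, 0.69)]}
    [0.6469 0.0311 0.0518] [0.0046 0.0046]
dock_seat_right {'scene': [(225, 233, 0.79)], 'side': [(286, 234, 0.97)]}
    [ 0.6464 -0.0946  0.0647] [0.0014 0.0014]
dock_catch_left {'scene': [(272, 217, 0.8)], 'side': [(270
[... 321 characters left out ...]
[ 0.6268 -0.0347  0.2316] [0.002 0.002]
bin_green_floor {'scene': [(342, 181, 0.82), (268, 193, 0.56)], 'side': [(188, 154, 0.68), (184, 153, 0.22)]}
    [0.4396 0.3313 0.0086] [0.0024 0.0024]
bin_red_floor {'scene': [(120, 214, 0.94)], 'side': [(229, 361, 0.89)]}
    [ 0.4396 -0.3579  0.0076] [0.0013 0.0013]
grinder {'scene': [(125, 286, 0.78)], 'side': [(340, 337, 0.55)]}
    [ 0.7019 -0.3605 -0.0068] [0.0019 0.0019]
flap_disc {'scene': [(367, 248, 0.58)], 'side': [(269, 148, 0.66)]}
    [ 0.7128  0.2967 -0.007 ] [0.0056 0.0056]
spanner {'scene': [(224, 236, 0.61), (222, 203, 0.37), (223, 227, 0.18)], 'side': [(185, 233, 0.96), (269, 199, 0.28)]}
    [ 0.4198  0.0017 -0.0945] [0.078 0.078]
```

View pics/a1.png

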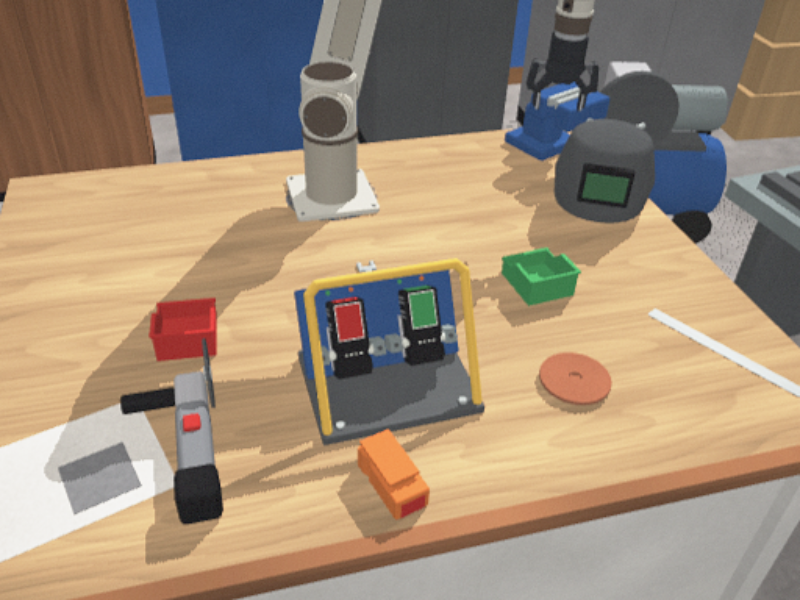

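View pics/b1.png

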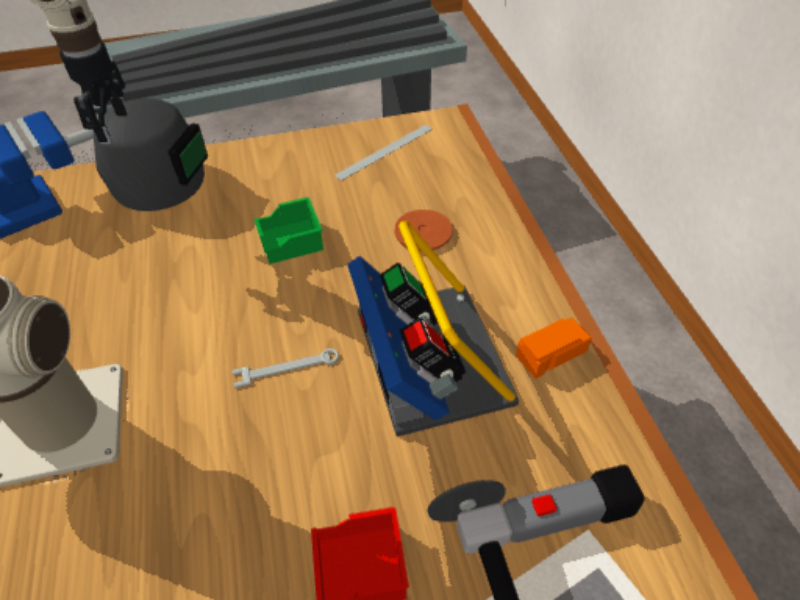

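```bash
cat > fit.py <<'E'
from h import *
from scipy.optimize import least_squares
import json
u=np.array([-.531,0,.847]);n=np.array([.847,0,.531])
def S(y,a,b): return np.array([0,y,.055])+a*u+b*n
M={'dock_seat_left':S(.063,0,0),'dock_seat_right':S(-.063,0,0),'dock_catch_left':S(.063,.029,0),'dock_catch_right':S(-.063,.029,0),'dock_bar':S(0,.156,.07),'dock':np.zeros(3),
'pack_green':S(.063,0,0),'pack_green_grip':S(.063,.09,.006),'pack_red':S(-.063,0,0),'pack_red_grip':S(-.063,.09,.006)}
def fit(views,x0=(.645,-.035,0)):
    obs=[]
    for v in views:
        px,K,E=shot(v)
        for t,m in M.items():
            for d in bot.place_of(v,t):
                if d['score']>.35: obs.append((t,v,m,K,E,np.array(d['centre'])*[512,384]))
    w=lambda p,m:R.from_euler('z',p[2]).apply(m)+[p[0],p[1],0]
    def f(p): return np.concatenate([proj(K,E,w(p,m))-c for t,v,m,K,E,c in obs])
    r=least_squares(f,x0,loss='cauchy',f_scale=2.)
    e=f(r.x).reshape(-1,2)
    for o,q in zip(obs,e): print(o[0],o[1],q.round(1))
    return r.x
if __name__=='__main__':
    p=fit(sys.argv[1:]);print(p.round(4));json.dump(list(p),open('dock.json','w'))
E
python3 fit.py scene side
```

```text
dock_seat_left scene [ 2.4 -0.9]
dock_seat_right scene [1.5 3.3]
dock_catch_left scene [-1.5  0.3]
dock_catch_right scene [ 3.3 -2. ]
dock_bar scene [1.5 0.8]
pack_green scene [ 3.3 -1.5]
pack_green_grip scene [ 0.3 -0.9]
pack_red scene [ 2.9 -0.7]
pack_red scene [-11.9 -46.2]
pack_red scene [-19.8  -9.7]
pack_red_grip scene [ -40.3 -109. ]
pack_red_grip scene [-2.   4.2]
pack_red_grip scene [100.1  -7.9]
dock_seat_left side [ 0.3 -0. ]
dock_seat_right side [0.1 1.2]
dock_catch_left side [-3.7 -0.8]
dock_catch_right side [ 1.5 -0.6]
dock_catch_right side [ -56.3 -102.1]
dock_bar side [2.  2.9]
dock side [ 7.8 82.1]
pack_green side [0.3 1.7]
pack_green_grip side [1.9 3.2]
pack_red side [-50.    1.9]
pack_red side [14.9 60.5]
pack_red side [-1.1  4.5]
pack_red_grip side [-88.7   2.5]
pack_red_grip side [-0.9 -2.6]
[ 0.6463 -0.0281  0.0802]
```

```bash
python3 -m creep '[0,0,0.04,0,0.085, 0,0,0.08,0,0.085, 0.02,-0.02,0.12,0.1,0.085, 0.045,-0.05,0.12,0.2,0.085, 0.07,-0.08,0.12,0.3,0.085, 0.095,-0.11,0.12,0.38,0.085, 0.12,-0.14,0.12,0.38,0.085, 0.145,-0.17,0.12,0.38,0.085, 0.17,-0.2,0.12,0.38,0.085, 0.195,-0.23,0.12,0.38,0.085]'; python3 -m creep '[0.02,-0.03,0,0,0.085, 0.04,-0.06,0,0,0.085, 0.06,-0.09,0,0,0.085, 0.08,-0.12,0,0,0.085, 0.10,-0.15,0,0,0.085, 0.12,-0.18,0,0,0.085, 0.135,-0.2,0,0,0.085, 0.15,-0.217,0,0,0.085,0.15,-0.217,0,0,0.085]'
cat > w.py <<'E'
from h import *
o=bot.get_obs();print(o['eef_pos'].round(4),R.from_quat(o['tool_rot']).as_matrix().round(3).tolist(),o['joint_pos'].round(3),o['clock'])
px,K,E=shot('wrist');save(cv2.resize(px,(800,600)),sys.argv[1]);print(E.round(3).tolist())
E
python3 w.py w1.png; python3 fit.py scene side wrist|grep -v scene
```

```text
clock: 3.53
eef_pos: [0.3425, 0.2464, 0.3516]
tool_rot: [-0.041, 0.999, 0.0, 0.0]
ft_force: [0.9, 1.0, 0.6]
grip_width: 0.085
grasp_force: 0.0
clock: 4.28
eef_pos: [0.4938, 0.0279, 0.3504]
tool_rot: [-0.039, 0.999, -0.001, -0.0]
ft_force: [-1.0, 0.4, -0.5]
grip_width: 0.0851
grasp_force: 0.0
[0.4938 0.0279 0.3504] [[-0.997, -0.077, -0.0], [-0.077, 0.997, -0.001], [0.0, -0.001, -1.0]] [ 5.700e-02  2.130e-01  2.760e-01  1.634e+00 -1.000e-03 -2.000e-02] 4.2833
[[-0.077, 0.997, -0.001, 0.011], [0.962, 0.075, 0.264, -0.543], [0.263, 0.019, -0.965, 0.363], [0.0, 0.0, 0.0, 1.0]]
dock_seat_left side [ 0.2 -3.9]
dock_seat_left side [2.6 0.3]
dock_seat_right side [-1.3  1.5]
dock_catch_left side [-4.6 -3.2]
dock_catch_right side [-1.2  1.4]
dock_bar side [-1.2 -0.1]
dock_bar side [  40.3 -186.1]
dock side [-4.9  2.6]
pack_green side [-0.2  0.5]
pack_green_grip side [ 1.5 -0.8]
pack_red side [-0.9 -1.7]
pack_red side [-48.8   3.5]
pack_red_grip side [-91.2   4.4]
pack_red_grip side [ 1.5 -4.9]
dock_seat_left wrist [ -4.9 172.1]
dock_seat_left wrist [78.3  6.1]
dock_bar wrist [-0. -2.]
dock wrist [-0.4 -4.2]
pack_green wrist [0.8 0.3]
pack_green_grip wrist [-3.2 -0.3]
pack_red wrist [  0.3 -70.7]
pack_red wrist [-2.5  1.1]
pack_red_grip wrist [151.7 148.8]
pack_red_grip wrist [-0.8  4.9]
[ 0.6449 -0.0285  0.0231]
```

View pics/w1.png

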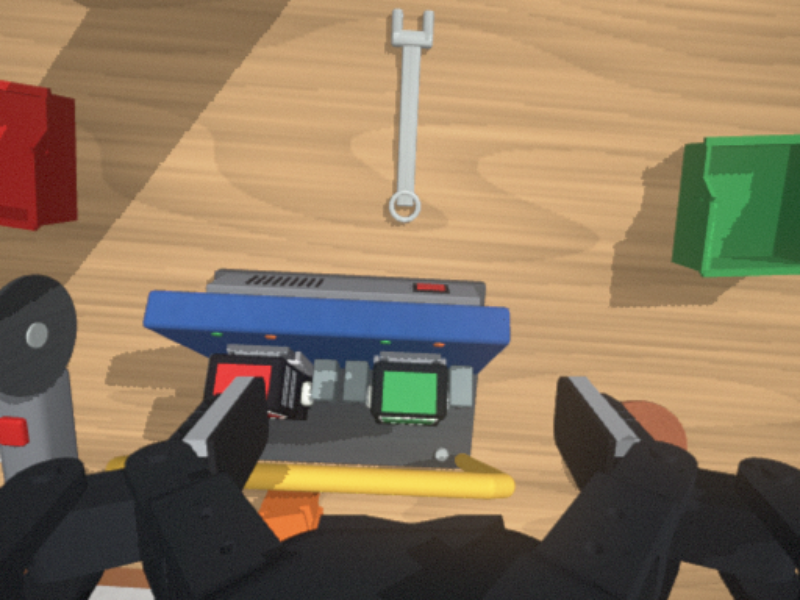

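```bash
cat > ov.py <<'E'
from fit import *
from h import *
def ov(p,f,view='wrist'):
    px,K,E=shot(view);w=lambda m:R.from_euler('z',p[2]).apply(m)+[p[0],p[1],0]
    im=cv2.resize(px,(1024,768))
    def pl(ms,c):
        q=np.array([proj(K,E,w(m))*2 for m in ms]).round().astype(int);cv2.polylines(im,[q.reshape(-1,1,2)],True,c,1)
    for y in(.063,-.063):
        pl([S(y-.029,.118,-.015),S(y+.029,.118,-.015),S(y+.029,.118,.027),S(y-.029,.118,.027)],(255,255,0))
    pl([S(-.12,.14,-.027),S(.12,.14,-.027)],(255,0,255))
    pl([S(-.128,.156,.078),S(.128,.156,.078)],(0,0,255))
    pl([S(-.128,.156,.062),S(.128,.156,.062)],(0,0,255))
    if view=='wrist': im=im[330:680,150:850]
    save(im,f)
if __name__=='__main__': ov([float(a) for a in sys.argv[2:5]],sys.argv[1])
E
python3 ov.py w2.png .645 -.0285 .028
```

```text
(no output)
```

View pics/w2.png

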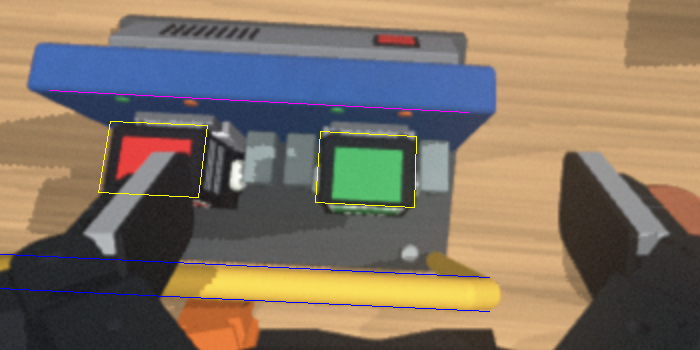

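```bash
python3 -m creep '[0.03,0.002,-0.03,-0.053,0.085, 0.06,0.004,-0.06,-0.053,0.085, 0.074,0.005,-0.09,-0.053,0.085, 0.074,0.005,-0.12,-0.053,0.085, 0.074,0.005,-0.15,-0.053,0.085, 0.074,0.005,-0.17,-0.053,0.085, 0.074,0.005,-0.19,-0.053,0.085, 0.074,0.005,-0.205,-0.053,0.085,0.074,0.005,-0.216,-0.053,0.085,0.074,0.005,-0.216,-0.053,0.085]'; python3 - <<'E'
from h import *
px,K,E=shot('side');save(cv2.resize(px[100:280,190:380],None,fx=3.5,fy=3.3),'s2.png')
E
```

```text
clock: 6.87
eef_pos: [0.5644, 0.0359, 0.1327]
tool_rot: [-0.015, 1.0, -0.0, -0.002]
ft_force: [-0.1, 0.3, -0.1]
grip_width: 0.0852
grasp_force: 0.0
```

View pics/s2.png

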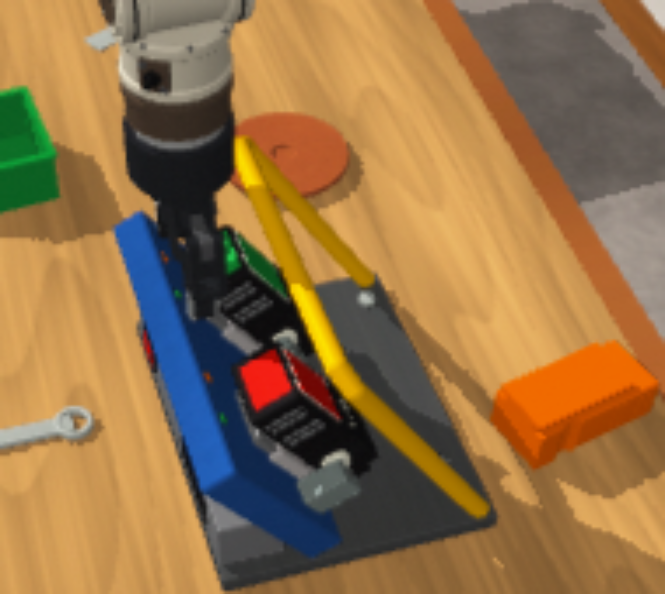

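```bash
python3 -m creep '[0.002,-0.002,0,0,0.085, 0.004,-0.003,0,0,0.085, 0.006,-0.003,0,0,0.085, 0.007,-0.003,0,0,0.085, 0.007,-0.003,0,0,0.085]';  python3 -m creep '[0.002,0,0,0,0.085, 0.003,0,0,0,0.085,0.003,0,0,0,0.085]'
```

```text
clock: 7.33
eef_pos: [0.5734, 0.0329, 0.1359]
tool_rot: [-0.015, 1.0, 0.0, 0.001]
ft_force: [0.5, 0.3, 0.5]
grip_width: 0.0849
grasp_force: 0.0
clock: 7.58
eef_pos: [0.576, 0.033, 0.1354]
tool_rot: [-0.015, 1.0, 0.0, 0.0]
ft_force: [0.4, 0.0, 0.6]
grip_width: 0.0849
grasp_force: 0.0
```

```bash
python3 -m creep '[0.001,0,-0.002,0,0.085, 0.002,0,-0.004,0,0.085,0.003,0,-0.005,0,0.085,0.003,0,-0.005,0,0.085]';  python3 -m creep '[0.001,0,-0.001,0,0.085, 0.002,0,-0.002,0,0.085,0.003,0,-0.002,0,0.085,0.003,0,-0.002,0,0.085]'
```

```text
clock: 7.92
eef_pos: [0.5786, 0.033, 0.1298]
tool_rot: [-0.015, 1.0, -0.0, -0.0]
ft_force: [0.5, 0.2, 0.3]
grip_width: 0.0846
grasp_force: 0.0
clock: 8.25
eef_pos: [0.5819, 0.033, 0.1282]
tool_rot: [-0.015, 1.0, 0.0, 0.0]
ft_force: [-0.4, -0.1, 0.6]
grip_width: 0.0849
grasp_force: 0.0
```

```bash
python3 -m creep '[0.001,0,-0.001,0,0.085, 0.002,0,-0.003,0,0.085,0.003,0,-0.004,0,0.085,0.003,0,-0.004,0,0.085]';  python3 -m creep '[0.001,0,-0.001,0,0.085, 0.002,0,-0.002,0,0.085,0.003,0,-0.004,0,0.085,0.003,0,-0.004,0,0.085]'
```

```text
clock: 8.58
eef_pos: [0.5846, 0.033, 0.1239]
tool_rot: [-0.015, 1.0, -0.0, -0.0]
ft_force: [-0.3, 0.1, -1.0]
grip_width: 0.0848
grasp_force: 0.0
clock: 8.92
eef_pos: [0.5877, 0.033, 0.1198]
tool_rot: [-0.015, 1.0, -0.0, -0.0]
ft_force: [-0.1, 0.4, -0.1]
grip_width: 0.0853
grasp_force: 0.0
```

```bash
python3 -m creep '[0,0,0,0,0.05, 0,0,0,0,0.05,0,0,0,0,0.05,0,0,0,0,0.05,0,0,0,0,0.05,0,0,0,0,0.05,0,0,0,0,0.05,0,0,0,0,0.05]'
```

```text
clock: 9.58
eef_pos: [0.5877, 0.0332, 0.1206]
tool_rot: [-0.015, 1.0, 0.0, 0.0]
ft_force: [-1.8, 1.6, 2.5]
grip_width: 0.0574
grasp_force: 65.3
```

```bash
python3 -m creep '[-0.0021,0,0.0034,0,0.05, -0.0042,0,0.0068,0,0.05, -0.0064,0,0.0102,0,0.05, -0.0085,0,0.0136,0,0.05, -0.0106,0,0.0169,0,0.05,-0.0106,0,0.0169,0,0.05]';python3 -m creep '[-0.0032,0,0.0051,0,0.05, -0.0064,0,0.0102,0,0.05, -0.0096,0,0.0152,0,0.05, -0.0127,0,0.0203,0,0.05, -0.0159,0,0.0254,0,0.05,-0.0191,0,0.0305,0,0.05,-0.0223,0,0.0356,0,0.05,-0.0255,0,0.0407,0,0.05,-0.0287,0,0.0457,0,0.05,-0.0287,0,0.0457,0,0.05]'
```

```text
clock: 10.08
eef_pos: [0.5775, 0.0329, 0.1369]
tool_rot: [-0.015, 1.0, -0.0, 0.0]
ft_force: [2.0, 0.4, -2.6]
grip_width: 0.0573
grasp_force: 69.3
clock: 10.92
eef_pos: [0.5477, 0.033, 0.1843]
tool_rot: [-0.015, 1.0, 0.0, 0.0]
ft_force: [1.2, -0.7, -1.3]
grip_width: 0.0573
grasp_force: 69.0
```

```bash
python3 -m creep '[-0.0042,0,0.0068,0,0.05, -0.0085,0,0.0136,0,0.05, -0.0127,0,0.0203,0,0.05, -0.017,0,0.0271,0,0.05, -0.0212,0,0.0339,0,0.05, -0.0255,0,0.0407,0,0.05, -0.03,0,0.05,0,0.05,-0.03,0,0.065,0,0.05,-0.03,0,0.08,0,0.05,-0.03,0,0.08,0,0.05]'; python3 - <<'E'
from h import *
px,K,E=shot('side');a=cv2.resize(px[60:280,150:370],(400,400))
px,K,E=shot('wrist');save(np.hstack([a,cv2.resize(px,(400,400))]),'s3.png')
E
```

```text
clock: 11.75
eef_pos: [0.5182, 0.0331, 0.266]
tool_rot: [-0.015, 1.0, 0.0, 0.001]
ft_force: [0.6, -0.8, -3.3]
grip_width: 0.0574
grasp_force: 69.2
```

View pics/s3.png

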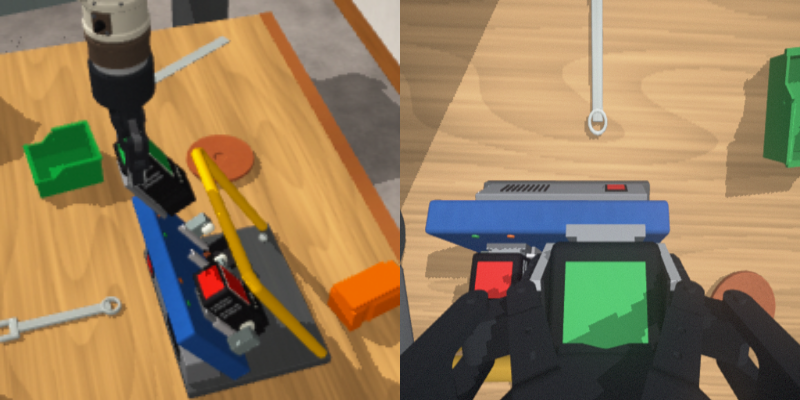

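```bash
python3 -m creep '[-0.02,0.03,0.01,0,0.05, -0.04,0.06,0.02,0,0.05, -0.06,0.09,0.03,0,0.05, -0.08,0.12,0.04,0,0.05, -0.1,0.15,0.04,0,0.05, -0.12,0.16,0.04,0,0.05, -0.12,0.16,0.04,0,0.05,-0.12,0.16,0.04,0,0.05]'
cat > binfit.py <<'E'
from h import *
# bin corners by colour + network
c=sys.argv[1];px,K,E=shot('wrist')
hsv=cv2.cvtColor(px,cv2.COLOR_RGB2HSV)
save(cv2.resize(px,(700,525)),sys.argv[2])
for t in('bin_%s_floor'%c,'bin_'+c):
    for v in('wrist','scene','side'):
        if v!='wrist':_,K,E=shot(v)
        for d in bot.place_of(v,t):
            o,r=ray(K,E,d['centre']);z=.004 if 'floor' in t else 0
            print(t,v,round(d['score'],2),(np.array(d['centre'])*[700,525]).round(),(o+r*(z-o[2])/r[2]).round(4))
E
python3 binfit.py green w4.png
```

```text
clock: 12.52
eef_pos: [0.3966, 0.1932, 0.3018]
tool_rot: [-0.016, 1.0, -0.001, -0.001]
ft_force: [-0.2, 0.3, -4.1]
grip_width: 0.0572
grasp_force: 69.0
bin_green_floor wrist 0.6 [496. 254.] [0.4333 0.3405 0.004 ]
bin_green_floor scene 0.94 [469. 245.] [0.4228 0.3434 0.004 ]
bin_green_floor side 0.75 [256. 210.] [0.4402 0.3357 0.004 ]
bin_green_floor side 0.68 [371. 274.] [0.655  0.0692 0.004 ]
bin_green_floor side 0.53 [370. 264.] [0.6604 0.0979 0.004 ]
bin_green_floor side 0.26 [384. 311.] [ 0.6545 -0.0312  0.004 ]
bin_green wrist 0.83 [495. 251.] [0.9444 0.0686 0.    ]
bin_green scene 0.64 [471. 246.] [0.4261 0.35   0.    ]
bin_green side 0.64 [254. 214.] [0.4319 0.3274 0.    ]
```

View pics/w4.png

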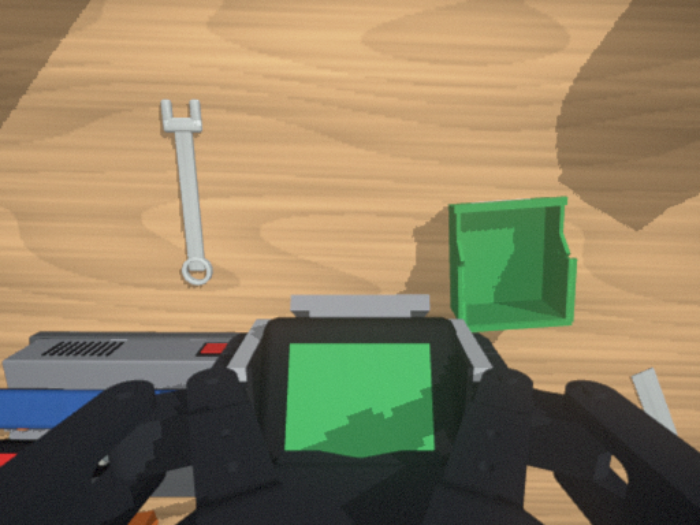

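```bash
cat > cor.py <<'E'
from h import *
px,K,E=shot('wrist')
# args: scale w h then u v z triples
a=[float(x) for x in sys.argv[1:]];W,H=a[:2];P=[]
for u,v,z in np.reshape(a[2:],(-1,3)):
    o,r=ray(K,E,(u/W,v/H));P.append(o+r*(z-o[2])/r[2]);print(P[-1].round(4))
P=np.array(P);print('centre',P.mean(0).round(4));d=P[1]-P[0];print('yaw',np.arctan2(-d[0],d[1]))
d=P[3]-P[2];print('yaw',np.arctan2(-d[0],d[1]))
E
python3 cor.py 700 525 449 205 .038 567 197 .038 460 332 .06 574 325 .06
```

```text
[0.3812 0.2786 0.038 ]
[0.3704 0.3911 0.038 ]
[0.5036 0.2953 0.06  ]
[0.493 0.407 0.06 ]
centre [0.437 0.343 0.049]
yaw 0.09628934983725211
yaw 0.09526187995135027
```

```bash
python3 -m creep '[0.002,0.03,0,0.02,0.05, 0.004,0.06,0,0.04,0.05, 0.006,0.09,0,0.063,0.05, 0.008,0.12,0,0.063,0.05, 0.008,0.146,0,0.063,0.05, 0.008,0.146,-0.03,0.063,0.05, 0.008,0.146,-0.06,0.063,0.05, 0.008,0.146,-0.09,0.063,0.05,0.008,0.146,-0.12,0.063,0.05,0.008,0.146,-0.12,0.063,0.05]'; python3 - <<'E'
from h import *
px,K,E=shot('side');a=cv2.resize(px[60:240,120:300],(400,400))
px,K,E=shot('scene');save(np.hstack([a,cv2.resize(px[60:240,250:430],(400,400))]),'s5.png')
E
```

```text
clock: 13.95
eef_pos: [0.4026, 0.336, 0.1761]
tool_rot: [-0.046, 0.999, -0.004, -0.005]
ft_force: [-1.5, -1.7, -5.0]
grip_width: 0.0573
grasp_force: 68.7
```

View pics/s5.png

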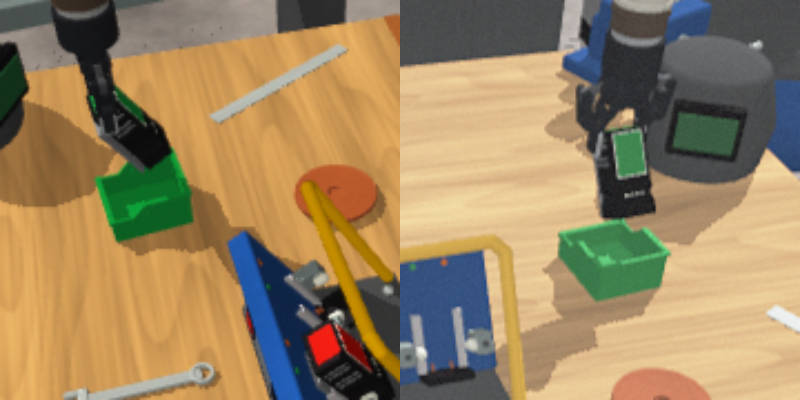

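```bash
python3 -m creep '[0,0,-0.02,0,0.05, 0,0,-0.04,0,0.05, 0,0,-0.055,0,0.05, 0,0,-0.07,0,0.05, 0,0,-0.076,0,0.05,0,0,-0.076,0,0.05]'; python3 -m creep '[0.006,0.0006,0,0,0.05, 0.01,0.001,0,0,0.05, 0.014,0.0014,0,0,0.05, 0.014,0.0014,0,0,0.05]'
```

```text
clock: 14.55
eef_pos: [0.407, 0.3394, 0.1077]
tool_rot: [-0.046, 0.999, 0.0, 0.0]
ft_force: [-0.6, -0.9, -3.6]
grip_width: 0.0575
grasp_force: 69.0
clock: 14.88
eef_pos: [0.4177, 0.3405, 0.1083]
tool_rot: [-0.047, 0.999, 0.0, -0.003]
ft_force: [-8.5, -1.2, -1.6]
grip_width: 0.0574
grasp_force: 69.7
```

```bash
python3 -m creep '[-0.006,-0.0006,0,0,0.05, -0.008,-0.0008,-0.006,0,0.05, -0.008,-0.0008,-0.012,0,0.05, -0.008,-0.0008,-0.014,0,0.05,-0.008,-0.0008,-0.014,0,0.05]'; python3 -m creep '[0.006,0.0006,0,0,0.05, 0.01,0.001,0,0,0.05, 0.014,0.0014,0,0,0.05, 0.018,0.0018,0,0,0.05,0.022,0.0022,0,0,0.05,0.022,0.0022,0,0,0.05]'
```

```text
clock: 15.3
eef_pos: [0.4126, 0.3394, 0.0924]
tool_rot: [-0.046, 0.999, -0.0, -0.0]
ft_force: [0.4, -0.0, -4.5]
grip_width: 0.0572
grasp_force: 69.2
clock: 15.8
eef_pos: [0.4317, 0.341, 0.092]
tool_rot: [-0.047, 0.999, -0.001, -0.004]
ft_force: [-6.9, -0.7, -1.4]
grip_width: 0.057
grasp_force: 69.3
```

```bash
python3 -m creep '[0.005,0.0005,0,0,0.05, 0.01,0.001,0,0,0.05, 0.015,0.0015,0,0,0.05, 0.019,0.0018,0,0,0.05,0.023,0.0022,0,0,0.05,0.027,0.0026,0,0,0.05,0.027,0.0026,0,0,0.05]'; python3 -m creep '[0.003,0.0003,0,0,0.05, 0.006,0.0006,0,0,0.05, 0.006,0.0006,0,0,0.05]';python3 - <<'E'
from h import *
px,K,E=shot('side');a=cv2.resize(px[60:240,120:300],(400,400))
px,K,E=shot('scene');save(np.hstack([a,cv2.resize(px[60:240,250:430],(400,400))]),'s6.png')
E
```

```text
clock: 16.38
eef_pos: [0.4594, 0.3438, 0.0922]
tool_rot: [-0.046, 0.999, -0.0, -0.003]
ft_force: [-6.3, -0.8, -1.4]
grip_width: 0.0573
grasp_force: 68.1
clock: 16.63
eef_pos: [0.4649, 0.3443, 0.0923]
tool_rot: [-0.047, 0.999, -0.0, -0.003]
ft_force: [-6.5, -1.9, -0.4]
grip_width: 0.0579
grasp_force: 68.4
```

View pics/s6.png

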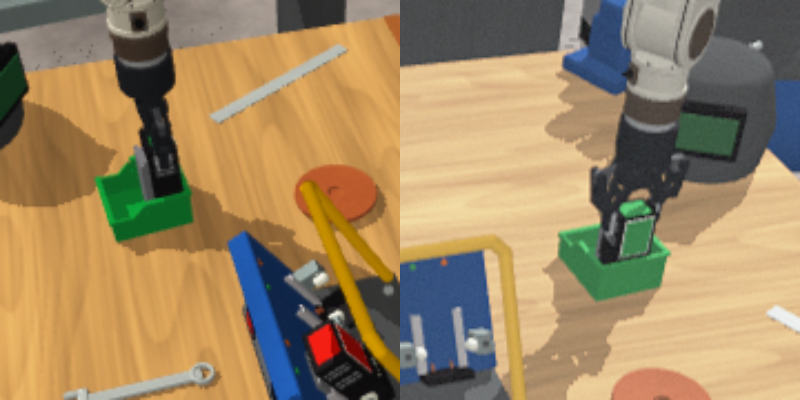

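```bash
python3 -m creep '[0.002,0.0002,0,0,0.05, 0.003,0.0003,0,0,0.05,0.003,0.0003,0,0,0.05]'; python3 -m creep '[0.002,0.0002,0,0,0.05, 0.003,0.0003,0,0,0.05,0.003,0.0003,0,0,0.05]'
```

```text
clock: 16.98
eef_pos: [0.4653, 0.3444, 0.0921]
tool_rot: [-0.047, 0.999, -0.001, -0.006]
ft_force: [-12.8, -1.7, 3.6]
grip_width: 0.0572
grasp_force: 68.7
clock: 17.23
eef_pos: [0.4679, 0.3445, 0.0918]
tool_rot: [-0.047, 0.999, -0.001, -0.006]
ft_force: [-13.2, -2.5, 3.0]
grip_width: 0.0571
grasp_force: 68.7
```

```bash
python3 -m creep '[-0.006,-0.0006,0,0,0.05, -0.012,-0.0012,0,0,0.05, -0.016,-0.0016,0,0,0.05, -0.016,-0.0016,-0.002,0,0.05,-0.016,-0.0016,-0.004,0,0.05,-0.016,-0.0016,-0.004,0,0.05]'; python3 -m creep '[0,0,-0.002,0,0.05, 0,0,-0.003,0,0.05,0,0,-0.003,0,0.05]'; python3 -m creep '[0,0,-0.002,0,0.05, 0,0,-0.003,0,0.05,0,0,-0.003,0,0.05]'
```

```text
clock: 17.73
eef_pos: [0.4578, 0.3439, 0.0886]
tool_rot: [-0.046, 0.999, -0.0, 0.0]
ft_force: [0.2, 0.3, -4.4]
grip_width: 0.0577
grasp_force: 68.0
clock: 17.98
eef_pos: [0.4574, 0.3438, 0.0855]
tool_rot: [-0.046, 0.999, -0.0, -0.0]
ft_force: [-0.9, -0.1, -2.7]
grip_width: 0.0573
grasp_force: 68.0
clock: 18.23
eef_pos: [0.4577, 0.3441, 0.0842]
tool_rot: [-0.046, 0.999, 0.0, 0.001]
ft_force: [-2.3, -1.0, 4.5]
grip_width: 0.0575
grasp_force: 68.8
```

```bash
python3 -m creep '[0,0,-0.001,0,0.05, 0,0,-0.002,0,0.05,0,0,-0.002,0,0.05, 0,0,-0.001,0,0.065,0,0,-0.001,0,0.075,0,0,-0.001,0,0.085,0,0,-0.001,0,0.085,0,0,-0.001,0,0.085]'; python3 -m creep '[0,0,0.02,0,0.085, 0,0,0.05,0,0.085,0,0,0.08,0,0.085, -0.02,0,0.12,0,0.085,-0.05,-0.02,0.15,0,0.085,-0.08,-0.05,0.17,0,0.085,-0.11,-0.08,0.18,0,0.085,-0.11,-0.08,0.18,0,0.085]'; python3 - <<'E'
from h import *
px,K,E=shot('side');a=cv2.resize(px[60:240,120:300],(400,400))
px,K,E=shot('scene');save(np.hstack([a,cv2.resize(px[60:240,250:430],(400,400))]),'s7.png')
for n in('scene','side','wrist'):
    if n=='wrist': shot(n)
    for t in('pack_green','pack_green_grip'):
        print(n,t,[(np.round(np.array(d['centre'])*[512,384],1),round(d['score'],2)) for d in bot.place_of(n,t)])
E
```

```text
clock: 18.9
eef_pos: [0.4574, 0.344, 0.0816]
tool_rot: [-0.046, 0.999, -0.0, -0.0]
ft_force: [0.0, 0.7, 0.3]
grip_width: 0.0849
grasp_force: 0.0
clock: 19.57
eef_pos: [0.3448, 0.2618, 0.2642]
tool_rot: [-0.046, 0.999, 0.0, 0.001]
ft_force: [0.1, -0.3, -0.2]
grip_width: 0.0848
grasp_force: 0.0
scene pack_green [(array([344.5, 186.5]), 0.71)]
scene pack_green_grip [(array([348.4, 159. ]), 0.69)]
side pack_green [(array([189.8, 151.1]), 0.94), (array([269.8, 150.3]), 0.7)]
side pack_green_grip [(array([187.3, 129.2]), 0.66), (array([282.5, 229.6]), 0.43)]
wrist pack_green [(array([310.3, 243.4]), 0.67), (array([ 71.6, 168.8]), 0.17)]
wrist pack_green_grip [(array([326.5, 275.3]), 0.91)]
```

View pics/s7.png

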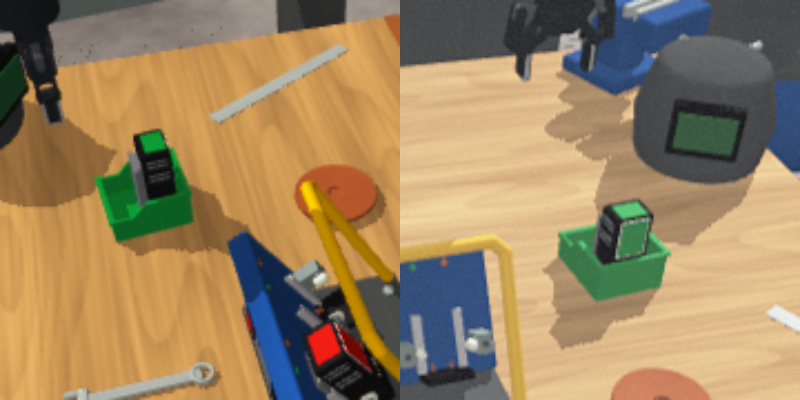

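```bash
python3 -m creep '[0.01,-0.02,0.03,-0.02,0.085, 0.025,-0.05,0.06,-0.045,0.085, 0.04,-0.08,0.07,-0.065,0.085, 0.055,-0.11,0.07,-0.065,0.085, 0.07,-0.14,0.07,-0.065,0.085, 0.09,-0.17,0.07,-0.065,0.085, 0.11,-0.2,0.07,-0.065,0.085, 0.125,-0.23,0.07,-0.065,0.085, 0.14,-0.26,0.07,-0.065,0.085,0.14,-0.26,0.07,-0.065,0.085]'; python3 - <<'E'
from h import *
import fit,io,contextlib
V={n:shot(n) for n in('scene','side')}
for t in('pack_green','pack_green_grip','bin_green_floor','bin_red_floor'):
    p,e=tri([ray(V[n][1],V[n][2],bot.place_of(n,t)[0]['centre']) for n in V]);print(t,p.round(4),np.round(e,4))
with contextlib.redirect_stdout(io.StringIO()): p=fit.fit(['wrist']);
print(p)
px,K,E=shot('wrist');hsv=cv2.cvtColor(px,cv2.COLOR_RGB2HSV)
m=((hsv[...,0]<8)|(hsv[...,0]>172))&(hsv[...,1]>150)&(hsv[...,2]>100)
n,l,s,c=cv2.connectedComponentsWithStats(m.astype(np.uint8))
for i in range(1,n):
    if s[i,4]>40:
        o,r=ray(K,E,c[i]/[512,384]);print(s[i].tolist(),c[i].round(1),(o+r*(.162-o[2])/r[2]).round(4),(o+r*(.03-o[2])/r[2]).round(4))
E
```

```text
clock: 20.85
eef_pos: [0.49, -0.0006, 0.3302]
tool_rot: [-0.01, 1.0, -0.001, -0.001]
ft_force: [0.2, 0.6, -0.5]
grip_width: 0.0851
grasp_force: 0.0
pack_green [0.4517 0.3313 0.0069] [0.0001 0.0001]Traceback (most recent call last):
  File "<stdin>", line 5, in <module>
IndexError: list index out of range
```

```bash
python3 - <<'E'
from h import *
import fit,io,contextlib
with contextlib.redirect_stdout(io.StringIO()): p=fit.fit(['wrist','side']);
print(p)
px,K,E=shot('wrist');hsv=cv2.cvtColor(px,cv2.COLOR_RGB2HSV)
m=((hsv[...,0]<8)|(hsv[...,0]>172))&(hsv[...,1]>150)&(hsv[...,2]>100)
n,l,s,c=cv2.connectedComponentsWithStats(m.astype(np.uint8))
for i in range(1,n):
    if s[i,4]>40:
        o,r=ray(K,E,c[i]/[512,384]);print(s[i].tolist(),c[i].round(1),(o+r*(.158-o[2])/r[2]).round(4),(o+r*(.03-o[2])/r[2]).round(4))
E
```

```text
[ 0.6493851  -0.02796943  0.04369225]
[0, 69, 45, 98, 3322] [ 17.1 116.6] [ 0.4344 -0.2426  0.158 ] [ 0.44   -0.3413  0.03  ]
[36, 122, 23, 38, 270] [ 49.2 142.9] [ 0.4597 -0.2147  0.158 ] [ 0.4754 -0.3021  0.03  ]
[285, 189, 19, 4, 72] [293.5 190.5] [0.5031 0.0368 0.158 ] [0.5363 0.0509 0.03  ]
[170, 250, 24, 29, 630] [181.8 263.2] [ 0.5916 -0.0854  0.158 ] [ 0.6606 -0.1206  0.03  ]
[13, 289, 20, 12, 148] [ 21.2 293.1] [ 0.6353 -0.2743  0.158 ] [ 0.722  -0.3858  0.03  ]
```

```bash
python3 -m creep '[0.02,-0.03,-0.01,0,0.085, 0.04,-0.06,-0.03,0,0.085, 0.06,-0.08,-0.06,0,0.085, 0.075,-0.092,-0.09,0,0.085, 0.075,-0.092,-0.12,0,0.085, 0.075,-0.092,-0.145,0,0.085, 0.075,-0.092,-0.165,0,0.085, 0.075,-0.092,-0.18,0,0.085,0.075,-0.092,-0.19,0,0.085,0.075,-0.092,-0.19,0,0.085]'; python3 -m creep '[0,0,0,0,0.085,0,0,0,0,0.085]'
```

```text
clock: 23.08
eef_pos: [0.5625, -0.088, 0.1406]
tool_rot: [-0.014, 1.0, 0.0, -0.0]
ft_force: [0.3, 0.9, 0.5]
grip_width: 0.085
grasp_force: 0.0
clock: 23.25
eef_pos: [0.5627, -0.088, 0.1427]
tool_rot: [-0.014, 1.0, -0.0, 0.0]
ft_force: [-0.5, 0.2, -0.4]
grip_width: 0.0852
grasp_force: 0.0
```

```bash
python3 -m creep '[0.005,-0.003,-0.004,0,0.085, 0.009,-0.005,-0.006,0,0.085, 0.013,-0.005,-0.0065,0,0.085, 0.016,-0.005,-0.007,0,0.085, 0.016,-0.005,-0.007,0,0.085]'; python3 -m creep '[0.003,0,-0.0035,0,0.085, 0.006,0,-0.0075,0,0.085, 0.009,0,-0.011,0,0.085, 0.012,0,-0.0155,0,0.085, 0.012,0,-0.0155,0,0.085]'
```

```text
clock: 23.67
eef_pos: [0.5792, -0.0931, 0.1347]
tool_rot: [-0.014, 1.0, -0.0, 0.0]
ft_force: [0.1, -0.3, -0.9]
grip_width: 0.0852
grasp_force: 0.0
clock: 24.08
eef_pos: [0.5903, -0.0929, 0.118]
tool_rot: [-0.014, 1.0, 0.0, -0.001]
ft_force: [-0.0, 0.4, -0.8]
grip_width: 0.0847
grasp_force: 0.0
```

```bash
python3 -m creep '[0,0,0,0,0.05, 0,0,0,0,0.05,0,0,0,0,0.05,0,0,0,0,0.05,0,0,0,0,0.05,0,0,0,0,0.05,0,0,0,0,0.05,0,0,0,0,0.05]'
```

```text
clock: 24.75
eef_pos: [0.5904, -0.0929, 0.1197]
tool_rot: [-0.014, 1.0, 0.0, 0.0]
ft_force: [-0.9, 1.9, 1.9]
grip_width: 0.0575
grasp_force: 65.2
```

```bash
python3 -m creep '[-0.0021,0,0.0034,0,0.05, -0.0042,0,0.0068,0,0.05, -0.0064,0,0.0102,0,0.05, -0.0085,0,0.0136,0,0.05, -0.0106,0,0.0169,0,0.05,-0.0106,0,0.0169,0,0.05]';python3 -m creep '[-0.0032,0,0.0051,0,0.05, -0.0064,0,0.0102,0,0.05, -0.0096,0,0.0152,0,0.05, -0.0127,0,0.0203,0,0.05, -0.0159,0,0.0254,0,0.05,-0.0191,0,0.0305,0,0.05,-0.0223,0,0.0356,0,0.05,-0.0255,0,0.0407,0,0.05,-0.0287,0,0.0457,0,0.05,-0.0287,0,0.0457,0,0.05]'; python3 -m creep '[-0.0042,0,0.0068,0,0.05, -0.0085,0,0.0136,0,0.05, -0.0127,0,0.0203,0,0.05, -0.017,0,0.0271,0,0.05, -0.0212,0,0.0339,0,0.05, -0.0255,0,0.0407,0,0.05, -0.03,0,0.05,0,0.05,-0.03,0,0.065,0,0.05,-0.03,0,0.08,0,0.05,-0.03,0,0.08,0,0.05]'
```

```text
clock: 25.25
eef_pos: [0.5801, -0.0931, 0.136]
tool_rot: [-0.014, 1.0, -0.0, 0.0]
ft_force: [3.0, 0.6, -2.8]
grip_width: 0.0572
grasp_force: 69.3
clock: 26.08
eef_pos: [0.5504, -0.0931, 0.1834]
tool_rot: [-0.013, 1.0, -0.0, 0.0]
ft_force: [1.2, 0.5, -1.8]
grip_width: 0.0572
grasp_force: 69.0
clock: 26.92
eef_pos: [0.5209, -0.0933, 0.2652]
tool_rot: [-0.014, 1.0, -0.001, 0.001]
ft_force: [0.1, -0.4, -3.9]
grip_width: 0.0575
grasp_force: 69.2
```

```bash
python3 -m creep '[-0.02,-0.02,0.01,0,0.05, -0.04,-0.04,0.02,0,0.05, -0.06,-0.06,0.03,0,0.05, -0.08,-0.08,0.035,0,0.05, -0.1,-0.1,0.035,0,0.05, -0.12,-0.11,0.035,0,0.05, -0.12,-0.11,0.035,0,0.05,-0.12,-0.11,0.035,0,0.05]'
cat > bf.py <<'E'
from h import *
from scipy.optimize import minimize
B=[(x,y,z) for x,z in((-.058,.038),(.058,.06),(0,.06),(-.058,0),(.058,0)) for y in(-.052,.052)]
V=[]
for n in('wrist','side','scene'):
    px,K,E=shot(n);h=cv2.cvtColor(px,cv2.COLOR_RGB2HSV).astype(int)
    m=(((h[...,0]<6)|(h[...,0]>174))&(h[...,1]>170)&(h[...,2]>60)).astype(np.uint8)
    m=cv2.morphologyEx(m,cv2.MORPH_OPEN,np.ones((3,3),np.uint8))
    c=proj(K,E,(.44,-.357,.03));k,l,s,ct=cv2.connectedComponentsWithStats(m)
    g=[i for i in range(1,k) if np.hypot(*(ct[i]-c))<70 and s[i,4]>60]
    ys,xs=np.nonzero(np.isin(l,g));H=cv2.convexHull(np.c_[xs,ys].astype(np.float32))
    print(n,c.round(),[(s[i].tolist()) for i in g],cv2.contourArea(H));V.append((K,E,H))
def cost(p,Vs):
    t=0
    for K,E,H in Vs:
        P=R.from_euler('z',p[2]).apply(B)+[p[0],p[1],0]
        Q=cv2.convexHull(np.array([proj(K,E,q) for q in P],np.float32))
        a=cv2.intersectConvexConvex(Q,H)[0];t+=1-a/(cv2.contourArea(Q)+cv2.contourArea(H)-a)
    return t
for Vs in(V[:1],V[1:],V):
    r=min((minimize(lambda q:cost(q*[1,1,5],Vs),[.44,-.357,y/5],method='Nelder-Mead',options=dict(initial_simplex=np.array([.44,-.357,y/5])+.02*np.array([[0,0,0],[1,0,0],[0,1,0],[0,0,1]]))) for y in(-.15,0,.15)),key=lambda r:r.fun)
    print((r.x*[1,1,5]).round(4),r.fun)
E
python3 bf.py
```

```text
clock: 27.58
eef_pos: [0.3992, -0.2031, 0.2965]
tool_rot: [-0.012, 1.0, 0.001, -0.001]
ft_force: [0.5, 0.3, -3.6]
grip_width: 0.0571
grasp_force: 69.0
wrist [150. 188.] [[96, 140, 96, 102, 8370]] 8600.5
side [229. 358.] [[199, 325, 62, 59, 3035]] 3048.0
scene [119. 208.] [[96, 192, 42, 38, 1371], [118, 266, 10, 10, 90]] 2438.0
[ 0.4412 -0.3615 -0.0905] 0.030589793264692355
[ 0.4431 -0.356  -0.0923] 0.5556331836272136
[ 0.441  -0.3599 -0.0718] 0.6209301520839186
```

```bash
python3 -m creep '[0.002,-0.03,0,-0.04,0.05, 0.004,-0.06,0,-0.08,0.05, 0.006,-0.09,0,-0.114,0.05, 0.008,-0.12,0,-0.114,0.05, 0.010,-0.15,0,-0.114,0.05, 0.010,-0.154,-0.03,-0.114,0.05, 0.010,-0.154,-0.06,-0.114,0.05, 0.010,-0.154,-0.09,-0.114,0.05,0.010,-0.154,-0.12,-0.114,0.05,0.010,-0.154,-0.12,-0.114,0.05]'; python3 -m creep '[0,0,0,0,0.05,0,0,0,0,0.05]'
```

```text
clock: 28.57
eef_pos: [0.408, -0.3532, 0.1694]
tool_rot: [0.043, 0.999, 0.005, -0.006]
ft_force: [-2.2, 1.2, -4.8]
grip_width: 0.0572
grasp_force: 68.8
clock: 28.73
eef_pos: [0.4125, -0.3573, 0.1784]
tool_rot: [0.043, 0.999, -0.001, 0.001]
ft_force: [0.3, -0.7, -3.5]
grip_width: 0.0575
grasp_force: 68.8
```

```bash
python3 -m creep '[-0.002,0,-0.02,0,0.05, -0.004,0,-0.04,0,0.05, -0.004,0,-0.055,0,0.05, -0.004,0,-0.07,0,0.05, -0.004,0,-0.08,0,0.05,-0.004,0,-0.085,0,0.05,-0.004,0,-0.085,0,0.05,-0.004,0,-0.085,0,0.05]'; python3 -m creep '[0.006,-0.0006,0,0,0.05, 0.01,-0.001,0,0,0.05, 0.015,-0.0014,0,0,0.05, 0.019,-0.0018,0,0,0.05,0.024,-0.0022,0,0,0.05,0.024,-0.0022,0,0,0.05]'
```

```text
clock: 29.4
eef_pos: [0.408, -0.3576, 0.0933]
tool_rot: [0.043, 0.999, -0.001, 0.001]
ft_force: [-0.4, 0.0, -4.0]
grip_width: 0.0575
grasp_force: 69.0
clock: 29.9
eef_pos: [0.4282, -0.3591, 0.0921]
tool_rot: [0.044, 0.999, -0.0, -0.004]
ft_force: [-8.6, 0.5, -1.6]
grip_width: 0.0571
grasp_force: 69.5
```

```bash
python3 -m creep '[0.005,-0.0005,0,0,0.05, 0.01,-0.001,0,0,0.05, 0.015,-0.0015,0,0,0.05, 0.02,-0.0019,0,0,0.05,0.024,-0.0022,0,0,0.05,0.028,-0.0026,0,0,0.05,0.032,-0.0029,0,0,0.05,0.032,-0.0029,0,0,0.05]'; python3 -m creep '[0.003,-0.0003,0,0,0.05, 0.005,-0.0005,0,0,0.05, 0.005,-0.0005,0,0,0.05]'; python3 -m creep '[0.002,-0.0002,0,0,0.05, 0.003,-0.0003,0,0,0.05,0.003,-0.0003,0,0,0.05]'
```

```text
clock: 30.57
eef_pos: [0.4613, -0.3622, 0.0923]
tool_rot: [0.044, 0.999, -0.0, -0.003]
ft_force: [-6.4, -0.4, -1.8]
grip_width: 0.0573
grasp_force: 68.5
clock: 30.82
eef_pos: [0.4661, -0.3626, 0.0924]
tool_rot: [0.044, 0.999, -0.0, -0.003]
ft_force: [-6.0, 0.0, -1.5]
grip_width: 0.0572
grasp_force: 68.6
clock: 31.07
eef_pos: [0.468, -0.3628, 0.0923]
tool_rot: [0.044, 0.999, -0.0, -0.004]
ft_force: [-8.3, 0.2, -0.1]
grip_width: 0.0572
grasp_force: 68.7
```

```bash
python3 -m creep '[0.002,-0.0002,0,0,0.05, 0.003,-0.0003,0,0,0.05,0.003,-0.0003,0,0,0.05]'; python3 -m creep '[-0.006,0.0006,0,0,0.05, -0.012,0.0012,0,0,0.05, -0.016,0.0016,0,0,0.05, -0.016,0.0016,-0.002,0,0.05,-0.016,0.0016,-0.004,0,0.05,-0.016,0.0016,-0.004,0,0.05]'; python3 -m creep '[0,0,-0.002,0,0.05, 0,0,-0.003,0,0.05,0,0,-0.003,0,0.05]'; python3 -m creep '[0,0,-0.002,0,0.05, 0,0,-0.003,0,0.05,0,0,-0.003,0,0.05]'
```

```text
clock: 31.32
eef_pos: [0.4699, -0.363, 0.0922]
tool_rot: [0.044, 0.999, -0.0, -0.005]
ft_force: [-11.3, 0.6, 1.5]
grip_width: 0.0569
grasp_force: 69.1
clock: 31.82
eef_pos: [0.4584, -0.3615, 0.0877]
tool_rot: [0.043, 0.999, 0.0, 0.0]
ft_force: [-0.3, 0.3, -4.2]
grip_width: 0.0578
grasp_force: 68.1
clock: 32.07
eef_pos: [0.4581, -0.3614, 0.0845]
tool_rot: [0.043, 0.999, 0.0, -0.0]
ft_force: [-0.0, -1.0, -5.1]
grip_width: 0.0576
grasp_force: 68.1
clock: 32.32
eef_pos: [0.4587, -0.3617, 0.0836]
tool_rot: [0.043, 0.999, -0.0, 0.001]
ft_force: [-1.9, 1.5, 3.9]
grip_width: 0.0573
grasp_force: 69.4
```

Floor contact as with the green pack. Press slightly, release, retreat and check.

```bash
python3 -m creep '[0,0,-0.001,0,0.05, 0,0,-0.002,0,0.05,0,0,-0.002,0,0.05, 0,0,-0.001,0,0.065,0,0,-0.001,0,0.075,0,0,-0.001,0,0.085,0,0,-0.001,0,0.085,0,0,-0.001,0,0.085]'; python3 -m creep '[0,0,0.02,0,0.085, 0,0,0.05,0,0.085,0,0,0.08,0,0.085, -0.02,0,0.12,0,0.085,-0.05,0.02,0.15,0,0.085,-0.08,0.05,0.17,0,0.085,-0.11,0.08,0.18,0,0.085,-0.11,0.08,0.18,0,0.085]'; python3 - <<'E'
from h import *
V={n:shot(n) for n in('scene','side','wrist')}
for t in('pack_green','pack_green_grip','bin_green_floor','pack_red','pack_red_grip','bin_red_floor'):
    y=.342 if 'green' in t else -.361; q=np.array([.458,y,.094 if 'grip' in t else .004])
    if 'floor' in t:q[0]=.44
    for n,(_,K,E) in V.items():
        for d in bot.place_of(n,t):
            c=np.array(d['centre'])*[512,384];e=c-proj(K,E,q)
            if np.hypot(*e)<40: print(t,n,round(d['score'],2),'pixel error vs upright model',e.round(1))
E
```

```text
clock: 32.98
eef_pos: [0.458, -0.3617, 0.0807]
tool_rot: [0.043, 0.999, 0.0, -0.0]
ft_force: [0.4, 0.4, -0.1]
grip_width: 0.0851
grasp_force: 0.0
clock: 33.65
eef_pos: [0.3454, -0.2794, 0.2634]
tool_rot: [0.044, 0.999, -0.0, 0.001]
ft_force: [0.5, -0.2, -0.4]
grip_width: 0.0851
grasp_force: 0.0
pack_green scene 0.94 pixel error vs upright model [-2.6  0.1]
pack_green side 0.89 pixel error vs upright model [-5.1 -0.6]
pack_green_grip scene 0.85 pixel error vs upright model [-4.  -0.7]
pack_green_grip scene 0.23 pixel error vs upright model [-9.3 23.1]
bin_green_floor scene 0.92 pixel error vs upright model [-2.4 -2.7]
bin_green_floor side 0.55 pixel error vs upright model [-0.2  0.6]
pack_red scene 0.66 pixel error vs upright model [ 0.5 -1.4]
pack_red side 0.7 pixel error vs upright model [1.2 1.8]
pack_red wrist 0.98 pixel error vs upright model [-1.6 -4.5]
pack_red_grip scene 0.86 pixel error vs upright model [-0.2 -0.3]
pack_red_grip side 0.92 pixel error vs upright model [4.9 3.7]
pack_red_grip wrist 0.64 pixel error vs upright model [-0.3  0.3]
bin_red_floor scene 0.63 pixel error vs upright model [ 1.8 -0.4]
bin_red_floor side 0.62 pixel error vs upright model [-0.1 -4. ]
bin_red_floor wrist 0.82 pixel error vs upright model [ 2.  -2.2]
```

Both packs agree with upright-on-floor positions in their bins.

```bash
python3 -c "from workcell import bot;print(bot.job_done())"
```

```text
the job is handed in; nothing more can be done
None
```

I drew both packs off the dock, stood the green one upright in the green bin and the red one upright in the red bin, and handed the job in at about 34 s. The final camera check agreed with both standing on their bin floors (red by detections only, no picture viewed), but the hand-in returned no verdict.

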